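Set a bench filter photometer to its green filter

TASK

Set the bench photometer ready for a reading through its green filter, pushing gently with a fingertip: push on an arm of the filter carousel until the green filter stands over the light port, push the red-knobbed locking lever fully home so that its roller locks the carousel there, and swing the detector arm in to its stop so that the detector head stands over the port. Do not lift or shift the photometer, and leave the other things on the desk where they are.

Things in the scene. Friction and masses are not known exactly. Their poses are not given: they have to be found in the camera images.
- photometer: bench filter photometer: low white box with aluminium top, 186 x 240 mm, top at 28 mm, on rubber feet, about 4 kg (slides if pushed with over 15 N). Origin on the desk under the carousel's vertical axis; x to the back, y to the left seen from the front, z up; box from -79 to 107 mm in x, -116 to 124 in y
- carousel (a joint): angle of the four-armed filter carousel about its vertical axis, rad, growing counterclockwise from above; 0 or any full turn = green filter over the light port. Turns either way without end, stays where left, about 1 N at a filter. The roller of the lock lever enters only within some 8 degrees of a filter position and then draws the carousel true
- carousel_hub (a point): top of the carousel's hub, on its axis, 70 mm above the desk. Hub 34 mm across; four arms at right angles, 12 mm wide, 52 to 62 mm above the desk, each ending in a black round filter cell 34 mm across, 50 to 64 mm above the desk, centred 86 mm from the axis. Under them a brass index disc, 124 mm across, top at 42 mm, with a vee notch in line with each arm
- green_filter (a point): top centre of the green filter's cell, 86 mm from the axis, 64 mm above the desk. Counterclockwise from green follow red, amber, blue at right angles; with the carousel at 0 green lies at the photometer's +y, red -x, amber -y, blue +x
- light_port (a point): top centre of the upright black light port tube with its white lens, 28 mm across, 45 mm above the desk, at (0, 86) mm in the photometer's frame (left side)
- lock_lever (a joint): angle of the black locking lever (right side), rad: 0 = home, its steel roller at the bottom of a notch of the index disc; grows to at most 0.45 as it swings out, counterclockwise from above. Push the red knob towards the carousel to bring it home; about 1 N, stays where left. With no notch in front of it the roller stops on the disc's rim at about 0.12
- lever_pivot (a point): vertical pivot of the locking lever, at (78, -80) mm in the photometer's frame, 42 mm above the desk; the flat lever runs from here at 34 to 42 mm above the desk, under the filter cells, to the knob
- lever_knob (a point): top of the upright red knob at the lever's free end, 16 mm across, 42 to 72 mm above the desk, 143 mm from the pivot. In the photometer's frame at (-60, -118) mm when home, at (-34, -169) at 0.4 rad
- detector_arm (a joint): angle of the black detector arm about its post, rad: 0 = against its stop, head over the light port; grows to at most 1.1 as it swings out to the left (clockwise from above). Push the head from its outer side towards the port; about 1 N, stays where left
- detector_post (a point): axis of the detector arm's steel post, at (80, 98) mm in the photometer's frame (back left), top at 102 mm above the desk; the arm is 14 mm wide, 88 to 98 mm above the desk
- detector_head (a point): top centre of the round black detector head, 33 mm across, 72 to 103 mm above the desk, 81 mm from the post's axis. In the photometer's frame over (0, 86) mm when in, at about (21, 153) at 0.9 rad
- filter_cube: black filter cube with a round window, 39 x 38 x 37 mm, loose, origin under its centre; leave it alone
- amber_bottle: small bottle with a black cap, 27 mm across, 67 mm high, loose, origin under its centre; leave it alone
- marker_black: white marker pen with a black cap, 117 mm long, lying loose; leave it alone

How it is judged:
At the end, for the whole second after the job is handed in: the green filter stands over the light port (centres within 4 mm in plan), the locking lever is home (under 0.035 rad, its roller in the notch), the detector arm is against its stop (under 0.06 rad), and nothing moves (horizontal distance between green_filter and light_port below 0.004 m and value of joint lock_lever below 0.035 rad and value of joint detector_arm below 0.06 rad and velocity of joint carousel between -0.05 and 0.05 rad/s and velocity of joint detector_arm between -0.05 and 0.05 rad/s); the robot touches nothing.
It fails at once if the photometer is lifted, tipped or shifted by more than 15 mm (distance of photometer from where it was at the start of the episode above 0.015 m or height (world z) of photometer above 0.006 m or angle between photometer's own z axis and vertical above 0.05 rad).
It fails at once if the photometer or a part of it is pressed or squeezed by the fingers with over 45 N (contact force between the fingers and photometer above 45 N).
It fails at once if the filter cube is lifted or moved by more than 20 mm (distance of filter_cube from where it was at the start of the episode above 0.02 m).
It fails at once if the amber bottle is lifted or moved by more than 20 mm (distance of amber_bottle from where it was at the start of the episode above 0.02 m).
It fails at once if the marker black is lifted or moved by more than 20 mm (distance of marker_black from where it was at the start of the episode above 0.02 m).
It also fails if it takes over 61 s, if anything falls off the work surface, if the arm or the gripper's body presses on something with over 40 N, if the wrist force passes 120 N, or if a joint passes its speed limit or range.

ROBOT

A 7-joint arm with a two-finger parallel gripper is mounted at the origin on a cart in front of the work surface, level with it; the furniture and walls round the work are solid. World frame = base frame: x ahead of the robot, y to its left, z up, the work surface at z = 0. Lengths are in m, angles in rad, forces in N, time in s.
With the tool pointing down it reaches from about 0.425 to 1.025 m from the base axis. Payload 9.4 kg.
Tool frame: the origin (TCP) lies midway between the tips of the shut fingers; the grasp point (between the pads) lies 19 mm behind it; z points along the fingers, y is the line along which they close (so a half turn about z gives the same grasp; the last joint's range is limited). The gripper opens to 93 mm and grips with 3 to 60 N. Pads are 15 mm wide; open, the fingers measure 128 mm over their backs; the gripper's body (75 mm by 188 mm) begins 65 mm behind the grasp point.
Start: joints at [-1.247, 0.599, -0.003, 1.599, 0.002, 0.943, -0.08], TCP at [0.283, 0.668, 0.219] pointing down, gripper open.
Joint ranges: [-2.57, 2.57], [-0.35, 1.97], [-1.29, 1.29], [0.11, 2.56], [-1.05, 4.19], [0.11, 1.86], [-2.63, 2.63]. Speed limits (rad/s): [2.22, 2.22, 3.01, 3.01, 3.14, 3.14, 3.14].

INTERFACE

Orientations are given as a unit quaternion [w, x, y, z].
In Python, from rig import move_to, move_l, goto_joints, grip, wait, ik, get_obs, camera, camera_params, PlanningError, hand_in gives the robot as it stands. The module is installed in compiled form; this text tells all that it offers. Calls block until the motion is done:
- move_to(position, orientation): joint-space move of the TCP to a pose.
- move_l(position, ori=None, speed=0.15, contact_N=None): straight line of the TCP; ori=None keeps the orientation; speed is the mean speed in m/s. With contact_N (N) it stops when the force on the tool has changed by that much, and returns True; else False.
- goto_joints(angles): joint-space move.
- grip(opening): finger opening in m; the grip force is fixed at half the most; returns when the fingers have stopped.
- wait(seconds).
- ik(position, orientation): joint angles nearest the present ones, or None.
- get_obs(): the state.
- camera(name): name is "scene" or "side" or "wrist"; returns the picture (384x512x3 uint8, red, green, blue); there is no depth.
- camera_params(name): a dict with "fx", "fy", "cx", "cy" (pixels), "R" (3x3) and "t" (3): a world point X has camera coordinates R X + t. Camera axes: x right, y down, z forward; pixel columns grow to the right and rows downward; lengths in m; the calibration is good to about 2 mm. A picture is of the moment at which its call begins: read the wrist's pose just before it. camera_params takes no time and is no camera call; for the wrist camera it gives the pose at the moment of the call.
A pose or a line that the arm cannot do raises PlanningError and nothing moves.
- hand_in(): hands the job in; it is judged then, once.
The state is a dict: "time": time; "joints": joint angles; "dq": joint speeds; "tau": joint torques, N m; "position": TCP position; "orientation": TCP orientation; "wrist_force": force on the tool from outside, world axes, zero at the start; "wrist_torque": the same for the moment, N m; "grip_width": finger opening in m; "gripper_force": force on a finger pad.
Only numpy, scipy, OpenCV 4.12 (cv2) and the standard library are available. Lean on these libraries where they do the work, as an engineer would, in place of code of your own. Each camera call takes 0.05 s, during which the arm holds its last target. There are 200 camera calls.

## Working session

There is one attempt and no reset: what is moved stays moved. The work goes in short steps, each a Python script; the robot and the scene stay as the last script left them, time stands still between calls to the robot, and variables do not carry over. Pictures are saved under pics/ and viewed, at most 10 in all, crops included, and the job is handed in when it is done.

```bash
mkdir -p pics; python3 - <<'E'
from rig import *
import cv2, numpy as np
for n in ["scene","side"]:
    im=camera(n); cv2.imwrite(f"pics/{n}0.png",cv2.cvtColor(im,cv2.COLOR_RGB2BGR))
    p=camera_params(n); print(n,p["fx"],p["cx"],p["cy"],"pos",(-np.array(p["R"]).T@p["t"]).round(3),"fwd",np.array(p["R"])[2].round(2))
a=cv2.imread("pics/scene0.png");b=cv2.imread("pics/side0.png")
o=get_obs();print(o["time"],o["orientation"])
E
```

```text
scene 499.990352269002 253.21769098158765 189.45396048588225 pos [-0.157 -0.591  1.143] fwd [ 0.52  0.39 -0.76]
side 366.5669807078261 254.47211760862388 190.7458295917438 pos [ 0.07  -0.741  0.623] fwd [ 0.49  0.68 -0.54]
0.1 [-8.61184754e-05  1.99036693e-01  9.79991809e-01 -6.64605548e-04]
```

View pics/scene0.png

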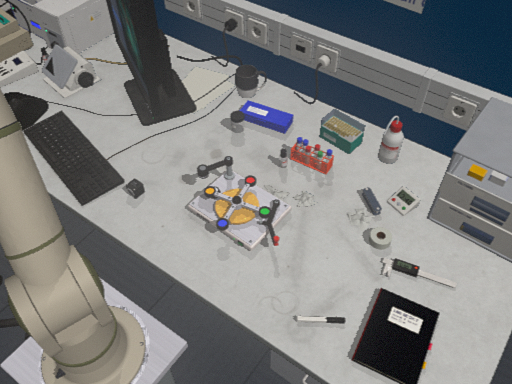

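View pics/side0.png

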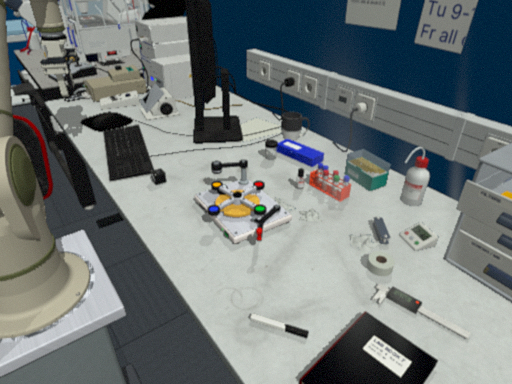

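The photometer shows at about (238,205) in the scene view: amber (210,191), red (250,181), green (264,211), blue (222,224), red knob (276,240), detector head (202,170).

```bash
cat > h.py <<'E'
from rig import *
import cv2, numpy as np
def cast(p,u,v,z):
    R=np.array(p["R"]);c=-R.T@np.array(p["t"])
    d=R.T@np.array([(u-p["cx"])/p["fx"],(v-p["cy"])/p["fy"],1]);return c+d*(z-c[2])/d[2]
def blobs(im,box):
    hsv=cv2.cvtColor(im,cv2.COLOR_RGB2HSV);out={}
    for n,(l,h) in dict(red=(-6,6),amber=(12,28),green=(50,85),blue=(105,130)).items():
        H=hsv[...,0].astype(int);H=np.where(H>170,H-180,H)
        m=((H>=l)&(H<=h)&(hsv[...,1]>130)&(hsv[...,2]>50)).astype(np.uint8)
        k=np.zeros_like(m);x0,y0,x1,y1=box;k[y0:y1,x0:x1]=1
        N,_,st,ce=cv2.connectedComponentsWithStats(m*k)
        out[n]=[(st[i,4],ce[i].round(1)) for i in range(1,N) if st[i,4]>8]
    return out
E
python3 - <<'E'
from h import *
for n,box in [("scene",(180,150,300,255)),("side",(185,150,300,245))]:
    im=camera(n);p=camera_params(n)
    for c,l in blobs(im,box).items():
        for a,(u,v) in l: print(n,c,a,u,v,cast(p,u,v,.064).round(4)[:2])
    x0,y0,x1,y1=box
    cv2.imwrite(f"pics/{n}c.png",cv2.resize(cv2.cvtColor(im[y0:y1,x0:x1],cv2.COLOR_RGB2BGR),None,fx=5,fy=5,interpolation=cv2.INTER_CUBIC))
E
```

```text
scene red 57 294.7 155.9 [ 0.7651 -0.0654]
scene red 41 249.9 179.7 [ 0.6094 -0.0122]
scene red 24 275.9 238.2 [ 0.4834 -0.1889]
scene amber 44 209.5 190.6 [0.5094 0.0567]
scene amber 81 231.9 192.2 [0.5416 0.0013]
scene amber 127 250.3 198.5 [ 0.5532 -0.0547]
scene amber 162 221.1 207.3 [ 0.481  -0.0077]
scene amber 271 241.3 215.9 [ 0.4895 -0.0709]
scene green 43 264.2 210.7 [ 0.5404 -0.1112]
scene blue 46 221.9 222.7 [ 0.4407 -0.0423]
side red 37 258.3 183.8 [ 0.6079 -0.0159]
side red 60 258.7 232.7 [ 0.4772 -0.1952]
side amber 42 216.2 184.2 [0.5077 0.0533]
side amber 22 237.1 191.0 [ 0.5367 -0.0121]
side amber 88 221.1 198.5 [ 0.4806 -0.0181]
side amber 84 252.7 198.6 [ 0.5502 -0.0686]
side amber 287 236.4 210.2 [ 0.4845 -0.0877]
side green 50 259.5 208.2 [ 0.5385 -0.1155]
side blue 145 291.0 153.3 [0.8113 0.0764]
side blue 51 213.4 208.6 [ 0.4396 -0.0466]
```

View pics/scenec.png

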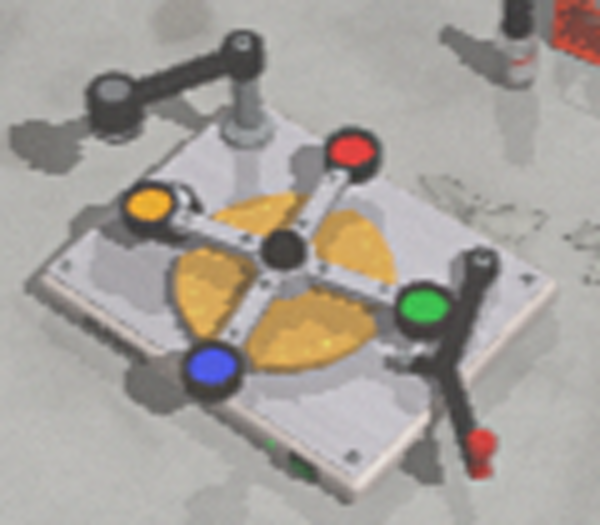

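```bash
python3 - <<'E'
from h import *
p=camera_params("scene")
f=lambda x,y,z:cast(p,180+x/5-.4,150+y/5-.4,z)[:2]
obs=[("hub",(0,0),f(284,246,.07)),("post",(80,98),f(243,43,.102)),("pivot",(78,-80),f(483,262,.042)),
("cL",(-79,124),f(43,278,.028)),("cF",(-79,-116),f(355,490,.028)),("cR",(107,-116),f(554,284,.028))]
A=np.array([o[1] for o in obs])/1000;B=np.array([o[2] for o in obs])
z=(A-A.mean(0))@[1,1j];w=(B-B.mean(0))@[1,1j]
s=(w*z.conj()).sum()/(abs(z)**2).sum();yaw=np.angle(s);print("scale",abs(s),"yaw",yaw,np.degrees(yaw))
R=np.array([[np.cos(yaw),-np.sin(yaw)],[np.sin(yaw),np.cos(yaw)]]);t=B.mean(0)-R@A.mean(0);print("origin",t)
for o,r in zip(obs,(A@R.T+t-B)*1000):print(o[0],r.round(1))
for n,q in [("head",f(112,88,.103)),("knob",f(482,438,.072)),("green",[.5395,-.1134]),("amber",[.5086,.055])]:
    l=R.T@(np.array(q)-t)*1000;print(n,np.round(q,4),"local",l.round(1))
E
```

```text
scale 0.9830255302076829 yaw -0.05499879421256372 -3.1511987866884392
origin [ 0.52513638 -0.02764136]
hub [-0.8 -0.8]
post [-2.8 -2. ]
pivot [-1.4 -0.7]
cL [-0.4  7.3]
cF [-0.4 -1.4]
cR [ 5.8 -2.3]
head [0.5409 0.1062] local [  8.4 134.5]
knob [ 0.4814 -0.1903] local [ -34.7 -164.8]
green [ 0.5395 -0.1134] local [ 19.1 -84.8]
amber [0.5086 0.055 ] local [-21.1  81.6]
```

```bash
cat >> h.py <<'E'
O=np.array([.5246,-.0285]);YAW=-.055;PSI=np.pi+YAW
Q=[0,np.cos(PSI/2),np.sin(PSI/2),0]
def W(x,y,z): # photometer frame mm -> world
    c,s=np.cos(YAW),np.sin(YAW);return [O[0]+(c*x-s*y)/1000,O[1]+(s*x+c*y)/1000,z/1000]
def finger(th,gap,r=45): # local finger centre behind (clockwise of) arm at local angle th deg
    t=np.radians(th);d=6+7.5*abs(np.sin(t))+17.5*abs(np.cos(t))+gap
    return r*np.cos(t)+d*np.sin(t), r*np.sin(t)-d*np.cos(t)
def st():
    o=get_obs();print(round(o["time"],2),o["position"].round(4) if hasattr(o["position"],"round") else o["position"],np.round(o["wrist_force"],1))
E
python3 - <<'E'
from h import *
grip(0)
a=finger(-77,10)
print(a,W(*a,150))
move_l(W(*a,150),Q,speed=.25); st()
move_l(W(*a,52),speed=.1,contact_N=6); st()
for n in ["scene"]:
    im=camera(n)[150:255,180:300]
    cv2.imwrite("pics/s2.png",cv2.resize(cv2.cvtColor(im,cv2.COLOR_RGB2BGR),None,fx=5,fy=5,interpolation=cv2.INTER_CUBIC))
E
```

```text
(np.float64(-16.423348799116145), np.float64(-49.97531368017876)) [np.float64(0.5054542285665536), np.float64(-0.07749691622365558), 0.15]
4.92 [ 0.5054 -0.0769  0.15  ] [-0.2  0.6 -0.2]
6.06 [ 0.5058 -0.0775  0.0524] [0.3 0.1 0.6]
```

View pics/s2.png

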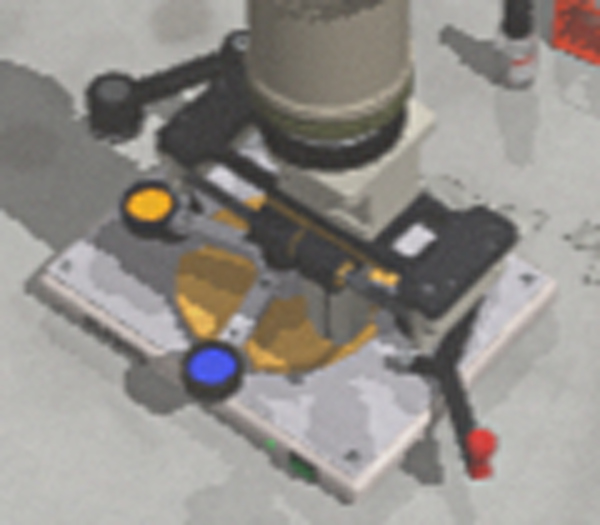

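The finger stands in the blue–green gap, touching nothing. Now the orbit.

```bash
python3 - <<'E'
from h import *
a=finger(-77,10); move_l(W(*a,49),speed=.05,contact_N=5)
for th in list(range(-77,86,9))+[87]:
    if move_l(W(*finger(th,0),49),speed=.07,contact_N=8): print("contact",th); st(); break
st()
for n,box in [("scene",(180,150,300,255)),("side",(185,150,300,245))]:
    im=camera(n);p=camera_params(n)
    for c,l in blobs(im,box).items():
        if c=="amber":continue
        for s,(u,v) in l:
            q=cast(p,u,v,.064)[:2]-O
            if abs(np.hypot(*q)-.086)<.012: print(n,c,s,u,v,q.round(4),"local deg",np.degrees(np.arctan2(q[1],q[0])-YAW).round(1))
    cv2.imwrite(f"pics/{n}3.png",cv2.cvtColor(im,cv2.COLOR_RGB2BGR))
E
```

```text
11.72 [0.5437 0.0147 0.049 ] [ 0.1 -0.2  1. ]
scene red 51 215.9 219.6 [-0.0851  0.0059] local deg 179.2
scene green 41 213.6 185.8 [0.0056 0.0871] local deg 89.5
scene blue 10 258.3 183.5 [ 0.087  -0.0119] local deg -4.7
side red 54 209.2 205.3 [-0.0864  0.0013] local deg 182.3
side green 39 221.9 181.9 [0.0032 0.0831] local deg 91.0
side blue 39 263.2 186.9 [ 0.0847 -0.0091] local deg -3.0
```

Green stands at 90° ± 1° in local angle (port at 90°), well within 8°. Next the lever.

```bash
python3 - <<'E'
from h import *
def knob(th): a=np.radians(195.4)+th; return 78+143*np.cos(a),-80+143*np.sin(a)
f=finger(87,10); move_l(W(*f,49),speed=.05); move_l(W(*f,140),speed=.2)
x,y=knob(.37); print(x,y)
s=(x,y-8-17.5-14)
move_l(W(*s,140),speed=.25); print(move_l(W(*s,52),speed=.12,contact_N=5)); st()
for th in np.r_[.37:0.001:-.06,0,-.03,-.06]:
    x,y=knob(th)
    if move_l(W(x,y-25.5,52),speed=.05,contact_N=6): print("contact at",th); break
st()
im=camera("scene");cv2.imwrite("pics/s4.png",cv2.resize(cv2.cvtColor(im[140:265,170:310],cv2.COLOR_RGB2BGR),None,fx=5,fy=4.5,interpolation=cv2.INTER_CUBIC))
E
```

```text
-36.803734617662656 -165.25903188423666
False
14.83 [ 0.477  -0.2308  0.0524] [ 0.3 -0.1 -0.2]
17.97 [ 0.4555 -0.1617  0.0521] [ 0.4 -8.1 -0.8]
```

View pics/s4.png

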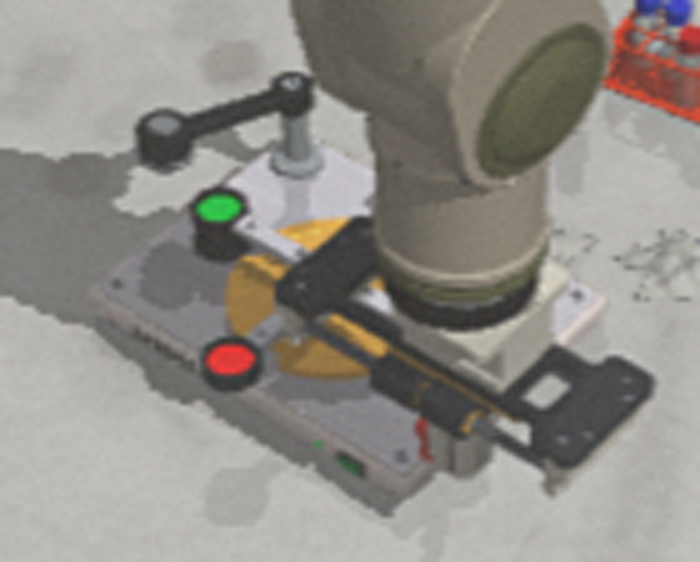

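```bash
python3 - <<'E'
from h import *
def head(th): a=np.radians(188.53)-th; return 80+81*np.cos(a),98+81*np.sin(a)
p=get_obs()["position"]
move_l([p[0],p[1]-.025,p[2]],speed=.1); move_l([p[0],p[1]-.025,.15],speed=.2)
x,y=head(.62); print(x,y)
s=(x,y+34+15)
move_l(W(*s,150),speed=.25); print(move_l(W(*s,84),speed=.12,contact_N=5)); st()
im=camera("scene");cv2.imwrite("pics/s5.png",im[...,::-1])
for th in np.r_[.62:0.01:-.06,0,-.04,-.08,-.12]:
    x,y=head(th)
    if move_l(W(x,y+34,84),speed=.05,contact_N=5): print("contact at",th); break
st()
im=camera("scene");cv2.imwrite("pics/s6.png",cv2.resize(cv2.cvtColor(im[140:265,170:310],cv2.COLOR_RGB2BGR),None,fx=5,fy=4.5,interpolation=cv2.INTER_CUBIC))
E
```

```text
7.82422533043993 134.7648956322317
False
21.33 [0.5428 0.1543 0.0843] [ 0.3 -0.8 -0.6]
25.33 [0.5323 0.0876 0.0841] [-4.8 20.8  0.3]
```

View pics/s6.png

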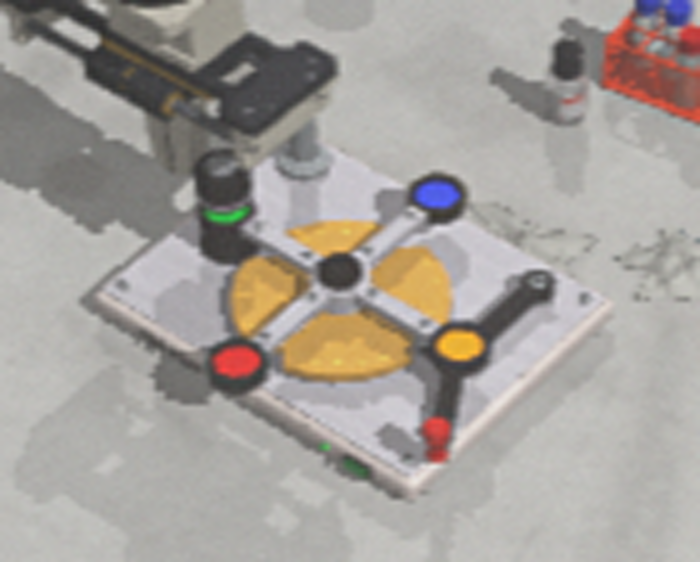

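Detector head sits over green at the port, lever in with its knob at the box's edge. The force built up to about 20 N, so I'll back off and check for a shift.

```bash
python3 - <<'E'
from h import *
p=get_obs()["position"]
move_l([p[0],p[1]+.03,p[2]],speed=.08); move_l([p[0],p[1]+.05,.2],speed=.2);st()
for n,box in [("scene",(180,150,300,255)),("side",(185,150,300,245))]:
    im=camera(n);P=camera_params(n); loc={}
    for c,l in blobs(im,box).items():
        for s,(u,v) in l:
            q=cast(P,u,v,.064)[:2]; r=np.hypot(*(q-O))
            if abs(r-.086)<.012 and s<90: loc[c]=q
            if c=="red" and q[1]<-.1: loc["knob"]=q
    hub=(loc["blue"]+loc["red"])/2
    print(n,"hub",hub.round(4),{k:(np.degrees(np.arctan2(*(v-hub)[::-1])-YAW).round(1),(np.hypot(*(v-hub))*1000).round(1)) for k,v in loc.items()})
    x0,y0,x1,y1=box
    cv2.imwrite(f"pics/{n}7.png",cv2.resize(cv2.cvtColor(im[y0:y1,x0:x1],cv2.COLOR_RGB2BGR),None,fx=5,fy=5,interpolation=cv2.INTER_CUBIC))
print("knob home expected",np.degrees(np.arctan2(-118,-60)),np.hypot(60,118), "at .1 rad", )
E
```

```text
26.73 [0.5318 0.1369 0.1993] [-0.7 -0.7 -0.8]
scene hub [ 0.5259 -0.0305] {'red': (np.float64(179.9), np.float64(85.6)), 'knob': (np.float64(-117.1), np.float64(133.2)), 'amber': (np.float64(-90.3), np.float64(85.8)), 'green': (np.float64(91.5), np.float64(80.9)), 'blue': (np.float64(-0.1), np.float64(85.6))}
side hub [ 0.5242 -0.0349] {'red': (np.float64(179.5), np.float64(85.4)), 'knob': (np.float64(-116.8), np.float64(136.9)), 'green': (np.float64(90.0), np.float64(85.4)), 'blue': (np.float64(-0.5), np.float64(85.4))}
knob home expected -116.95217893122894 132.3782459469833 at .1 rad
```

View pics/scene7.png

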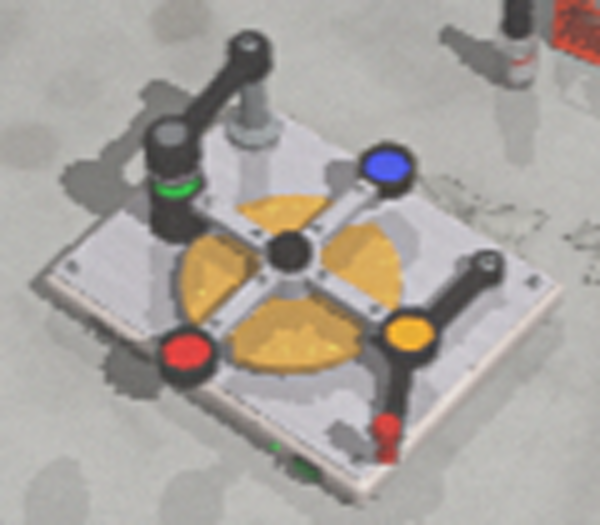

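```bash
python3 - <<'E'
from h import *
p=camera_params("scene")
f=lambda x,y,z:cast(p,180+x/5-.4,150+y/5-.4,z)[:2]
d=f(173,132,.103)-f(249,43,.102); print(d,np.hypot(*d)); a=np.degrees(np.arctan2(d[1],d[0])-YAW)%360; print("det angle rad",np.radians(188.53-a))
hub=f(288,247,.07);k=f(386,424,.072)-f(487,262,.042);print("lever",(np.degrees(np.arctan2(k[1],k[0])-YAW)%360-195.4)/57.3,np.hypot(*k))
E
```

```text
[-0.08044686 -0.00839004] 0.08088318368096055
det angle rad -0.01004072891747842
lever 0.004355217688004637 0.1452616718261276
```

Detector is at about -0.01 rad and the lever at about 0.004 rad. Both joints match their targets, so I'm handing in.

```bash
python3 -c "
from rig import *
wait(0.3); print(hand_in())"
```

```text
the job is handed in; nothing more can be done
None
```

I handed the job in with green over the port (within about 1.5° in the camera views), the lever home (about 0.004 rad) and the detector arm at its stop (about -0.01 rad); the last push reached about 20 N and shifted the photometer an estimated 2–3 mm, and the hand-in returned no verdict.

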